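Step the port selector to the blue port and confirm

TASK

On the port selector, push the orange tab sideways with the fingertips to turn the black turret until its white pointer points at the middle of the port with the blue cap; then press the white confirm button fully down and let it come back up. Push the tab from one side at a time, never pinching it, do not press the button before the pointer is on the blue port, and leave the things standing round the selector where they are.

Things in the scene. Friction and masses are not known exactly. Their poses are not given: they have to be found in the camera images.
- selector_box: the port selector, a fixed white box with a grey top plate, top 50 mm above the worktop, spanning x -135..95 mm and y -135..135 mm in its own frame; origin on the worktop level under the turret's axis; +x points to the far side, away from the robot (turned up to 0.35 rad), +y to the robot's left, z up. Its four ports lie on a circle of 105 mm radius round the axis, at -1.6, -0.8, 0.8 and 1.6 rad from its +x towards +y.
- axis (a point): point on the turret's vertical axis at the top face of the turret disc, 64 mm above the worktop. The black disc is 140 mm across; a flat aluminium hub 44 mm across rises 7 mm above it.
- turret (a joint): angle of the turret, rad: 0 when the pointer and tab lie along the box's +x, growing counter-clockwise seen from above (towards the box's +y); stops at -2.1 and 2.1. It has no detents: even friction, about 2 to 3 N at the tab, holds it where it is left.
- tab (a point): centre of the orange upright tab on the turret, 55 mm from the axis and in line with the pointer; the tab is 12 mm thick along the direction of turning, 26 mm long radially (42 to 68 mm from the axis), and stands from the disc to 96 mm above the worktop; this point is at 80 mm. Pushing its clockwise face turns the turret counter-clockwise (joint value grows), pushing its other face turns it back.
- aim (a point): point fixed to the turret 105 mm from its axis along the pointer, 60 mm above the worktop: the spot on the port circle at which the white pointer nose (which itself ends 84 mm from the axis) points.
- cap_blue: a fixed round screw cap of blue plastic, 24 mm across, 14 mm high, on one of the four ports; origin at the centre of its underside, 54 mm above the worktop; 105 mm from the turret axis. Which port carries which colour changes from start to start.
- cap_red: a fixed round screw cap of red plastic, 24 mm across, 14 mm high, on one of the four ports; origin at the centre of its underside, 54 mm above the worktop; 105 mm from the turret axis. Which port carries which colour changes from start to start.
- cap_yellow: a fixed round screw cap of yellow plastic, 24 mm across, 14 mm high, on one of the four ports; origin at the centre of its underside, 54 mm above the worktop; 105 mm from the turret axis. Which port carries which colour changes from start to start.
- cap_green: a fixed round screw cap of green plastic, 24 mm across, 14 mm high, on one of the four ports; origin at the centre of its underside, 54 mm above the worktop; 105 mm from the turret axis. Which port carries which colour changes from start to start.
- confirm (a joint): travel of the white confirm button, m: 0 when up, 0.006 when fully down, springs back; fully down takes about 4 N.
- confirm_top (a point): centre of the top of the white round confirm button, 28 mm across, 72 mm above the worktop when up, in a black collar 44 mm across whose top is at 62 mm, on the box's top plate, 104 mm from the turret axis on the side nearest the robot.
- carrier: bystander: loose beige three-hole tube carrier, 117 x 38 x 68 mm, left of the selector; origin at the centre of its underside
- labels: bystander: loose white roll of labels, 74 mm across, 34 mm high, right of the selector; origin at the centre of its underside
- lab_timer: bystander: loose white timer, 62 x 66 x 20 mm, right of the selector and nearer the robot; origin at the centre of its underside

How it is judged:
By the outcome, as a careful person would: the job done as asked, in the order asked, and still so for the second after the job is handed in, with the robot touching nothing.
It also fails if it takes over 48 s, if anything falls off the work surface, if the arm or the gripper's body presses on something with over 40 N, if the wrist force passes 120 N, or if a joint passes its speed limit or range.

ROBOT

A 7-joint arm with a two-finger parallel gripper is mounted at the origin on a cart in front of the work surface, level with it; the furniture and walls round the work are solid. World frame = base frame: x ahead of the robot, y to its left, z up, the work surface at z = 0. Lengths are in m, angles in rad, forces in N, time in s.
With the tool pointing down it reaches from about 0.425 to 1.025 m from the base axis. Payload 3.6 kg.
Tool frame: the origin (TCP) lies between the finger pads; the fingertips stand 22 mm ahead of it and the grasp point (between the pads) lies 3 mm ahead of it; z points along the fingers, y is the line along which they close (so a half turn about z gives the same grasp; the last joint's range is limited). The gripper opens to 85 mm and grips with 20 to 120 N. Pads are 22 mm wide; open, the fingers measure 114 mm over their backs; the gripper's body (76 mm by 85 mm) begins 54 mm behind the grasp point. The pads swing forward as they close: fully open they stand 13 mm farther back than shut.
Start: joints at [-1.417, 0.591, 0.048, 1.609, -0.033, 0.943, -0.034], TCP at [0.178, 0.703, 0.253] pointing down, gripper open.
Joint ranges: [-2.69, 2.69], [-0.47, 2.24], [-1.27, 1.36], [0.19, 2.51], [-1.53, 4.68], [0.08, 2.07], [-3.09, 3.09]. Speed limits (rad/s): [2.57, 2.57, 3.14, 3.14, 3.14, 3.14, 3.14].

INTERFACE

Orientations are given as a unit quaternion [w, x, y, z].
In Python, from rig import status, camera, order gives the robot as it stands.
- The arm moves only by the tool move_arm, never from a script. Its argument "moves" is one flat list of numbers, 5 for each row, row after row: the opening in per cent of the stroke, from 0 (shut) to 100 (fully open), then the shift along the tool's x, y, z in mm, then the turn about the tool's z in degrees. In form: [claw, tx, ty, tz, yaw, claw, tx, ty, tz, yaw, ...]. A call has 1 to 20 rows; each row is the pose to reach, as a shift and turn from the pose commanded when the call began, along the tool's axes at that moment; what a row does not reach only later rows make up. A row lasts 1/8 s, in which the tool goes at most 62.5 mm and 10.7 degrees, less where a joint would pass 70% of its speed; a pose out of reach is approached as far as the arm can. A call with a gripper value outside its range is refused whole. The fingers move at their own pace and stop on an object; "newtons" is the grip in N (left out, the last holds). Time passes only in rows, so rows that repeat a pose let the fingers close. It gives the time, the measured TCP pose, the force, the opening and the grip force at its end, in the units of the state.
- status.get_state(): the state, without advancing time (a new reading comes with each control period).
- camera(name): name is "side" or "top" or "wrist"; returns a dict with "color" (384x512x3 uint8, red, green, blue), "fx", "fy", "cx", "cy" (pixels), "rvec" (rotation vector, rad) and "tvec" (3), from world to camera coordinates, as OpenCV has them; the wrist camera has in their place "hand_eye" (4x4, takes a point from camera to tool coordinates, whose origin is the TCP and whose axes are the flange's). Camera axes: x right, y down, z forward; pixel columns grow to the right and rows downward; lengths in m; the calibration is good to about 2 mm. A picture is of the moment at which its call begins: read the wrist's pose just before it. There is no depth.
- order.hand_in(): hands the job in; it is judged then, once.
The state is a dict: "time": time; "qpos": joint angles; "joint_vel": joint speeds; "tau": joint torques, N m; "tcp_pos": TCP position; "tool_rot": TCP orientation; "ft_force": force on the tool from outside, world axes, zero at the start; "torque": the same for the moment, N m; "width": finger opening in m; "grasp_force": force on a finger pad.
Only numpy, scipy, OpenCV 4.12 (cv2) and the standard library are available. Lean on these libraries where they do the work, as an engineer would, in place of code of your own. Each camera call takes 0.05 s, during which the arm holds its last target. There are 200 camera calls.

## Working session

There is one attempt and no reset: what is moved stays moved. The work goes in short steps, Python scripts to look and compute and a tool call to move; the robot and the scene stay as the last step left them, time stands still between calls to the robot, and variables do not carry over. Pictures are saved under pics/ and viewed, at most 10 in all, crops included, and the job is handed in when it is done.

Besides the shell and the picture viewer there is one more tool, called after ">>>" by a JSON object that holds its "api" and its "payload", one argument or row to a line. move_arm: Moves the arm, as the interface text tells. Its arguments: {"type":"object","properties":{"moves":{"type":"array"},"newtons":{"type":"number"}},"required":["moves"]}

```bash
mkdir -p pics; ls; python3 - <<'E'
from rig import status,camera
import cv2,numpy as np,pickle
s=status.get_state();print(s['time'],s['tcp_pos'],s['tool_rot'])
a=camera("top");b=camera("side")
pickle.dump((a,b),open('c0.pkl','wb'))
cv2.imwrite('pics/a.png',cv2.cvtColor(a['color'],4));cv2.imwrite('pics/b.png',cv2.cvtColor(b['color'],4))
E
```

```text
pics
0.0 [0.17761488 0.70209496 0.25215072] [-7.90017323e-05  1.23536768e-01  9.92339368e-01 -1.11338128e-03]
```

View pics/a.png

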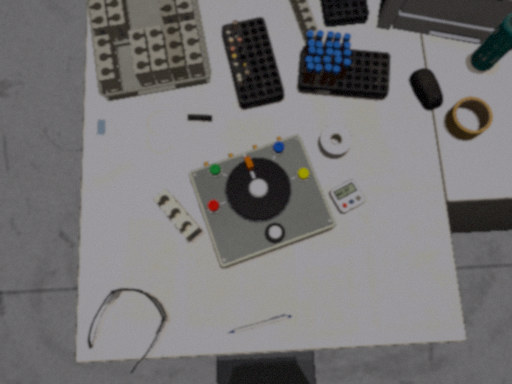

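View pics/b.png

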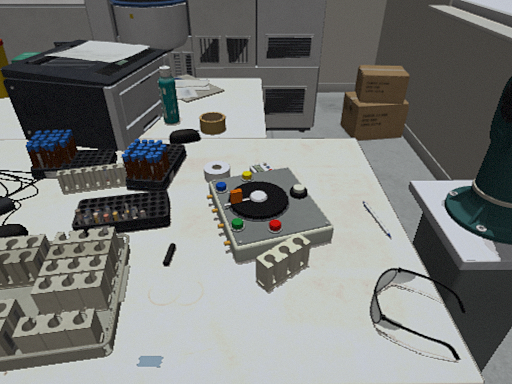

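The top view shows the blue cap at (279,147), yellow (303,173), green (215,169), red (213,206), the tab near (249,160), the hub at (258,188) and the button at (275,232). The side view shows the same layout. Next I'll measure these.

```bash
cat > h.py <<'E'
import cv2,numpy as np
def ray(c,uv):
    R=cv2.Rodrigues(np.array(c['rvec'],float))[0];t=np.array(c['tvec'],float).ravel()
    d=R.T@np.array([(uv[0]-c['cx'])/c['fx'],(uv[1]-c['cy'])/c['fy'],1]);return -R.T@t,d
def onz(c,uv,z):
    o,d=ray(c,uv);return (o+d*(z-o[2])/d[2])[:2]
def proj(c,p):
    K=np.array([[c['fx'],0,c['cx']],[0,c['fy'],c['cy']],[0,0,1.]])
    return cv2.projectPoints(np.array(p,float).reshape(-1,3),np.array(c['rvec'],float),np.array(c['tvec'],float),K,None)[0].reshape(-1,2)
def blob(c,lo,hi,win):
    h=cv2.cvtColor(c['color'],cv2.COLOR_RGB2HSV);m=cv2.inRange(h,lo,hi)
    w=np.zeros_like(m);x0,y0,x1,y1=win;w[y0:y1,x0:x1]=m[y0:y1,x0:x1]
    n,l,s,ce=cv2.connectedComponentsWithStats(w)
    k=1+np.argmax(s[1:,4]);return ce[k],s[k,4]
COL={'blue':((105,120,60),(125,255,255)),'red':((0,160,60),(6,255,255)),'yellow':((24,140,80),(34,255,255)),'green':((45,120,40),(85,255,255)),'orange':((7,170,60),(20,255,255))}
E
python3 - <<'E'
from h import *
import pickle
a,b=pickle.load(open('c0.pkl','rb'))
ang={'blue':-.8,'yellow':-1.6,'green':.8,'red':1.6}
W={'blue':(268,136,290,158),'yellow':(292,163,314,184),'green':(205,160,226,180),'red':(203,196,224,216),'orange':(242,153,258,172)}
V={'blue':(213,178,229,194),'yellow':(238,168,256,182),'green':(228,215,246,232),'red':(266,217,284,233),'orange':(228,186,246,206)}
P={}
for n in W:
    u,k=blob(a,*COL[n],W[n]);v,k2=blob(b,*COL[n],V[n])
    z=.066 if n!='orange' else .088
    P[n]=onz(a,u,z);o1,d1=ray(a,u);o2,d2=ray(b,v)
    s=np.linalg.lstsq(np.c_[d1,-d2],o2-o1,rcond=None)[0]
    print(n,u,k,v,k2,P[n],onz(b,v,.062 if n!='orange' else .082),'tri',(o1+d1*s[0]+o2+d2*s[1])/2,np.linalg.norm(o1+d1*s[0]-o2-d2*s[1]))
names=list(ang);q=np.array([[.105*np.cos(ang[n]),.105*np.sin(ang[n])] for n in names]);p=np.array([P[n] for n in names])
# rigid fit
pc,qc=p.mean(0),q.mean(0);U,S,Vt=np.linalg.svd((q-qc).T@(p-pc));R=(U@Vt).T
th=np.arctan2(R[1,0],R[0,0]);ax=pc-R@qc
print('th',th,'axis',ax,'res',p-(q@R.T+ax))
d=P['orange']-ax;print('tab r',np.hypot(*d),'turret',np.arctan2(d[1],d[0])-th)
print('button',ax-R@[.104,0],onz(a,(275,232),.07), 'hub',onz(a,(258,188),.071))
g=ax-[0,0]
E
```

```text
blue [278.27272727 146.72727273] 88 [220.27941176 185.52941176] 68 [ 0.67905593 -0.04390024] [ 0.68186175 -0.04558152] tri [ 0.68101391 -0.04427732  0.06256801] 0.0015556646474755343
yellow [302.95918367 173.04081633] 98 [246.70689655 174.34482759] 58 [ 0.61562537 -0.09408851] [ 0.61616659 -0.09656487] tri [ 0.61622687 -0.09440588  0.06340623] 0.0001731439920533759
green [214.61842105 169.        ] 76 [236.98 223.05] 100 [0.63515484 0.09937654] [0.63673115 0.09965048] tri [0.63653584 0.09965908 0.06192342] 0.00041381976811859244
red [212.97752809 205.04494382] 89 [274.87878788 224.43434343] 99 [0.55455075 0.10563768] [0.55482523 0.10545566] tri [0.55506004 0.10597199 0.06251046] 0.00038657523162539747
orange [248.73493976 162.8313253 ] 83 [235.96178344 195.53503185] 157 [0.63872958 0.02374779] [0.64034994 0.0253434 ] tri [0.64061866 0.0237555  0.08093731] 0.0004124140258688086
th 0.2968150788713696 axis [0.58758498 0.0065068 ] res [[-0.00051442  0.00022586]
 [ 0.00027539  0.00066724]
 [-0.00035552 -0.00055487]
 [ 0.00059455 -0.00033824]]
tab r 0.053972424425991206 turret 0.02832413318296778
button [ 0.4881326  -0.02391071] [ 0.48847726 -0.02425886] hub [0.58598817 0.0065013 ]
```

```bash
cat >> h.py <<'E'
from scipy.spatial.transform import Rotation as Rn
AX=np.array([.5876,.0065]);TH=.2968
def tool():
    from rig import status
    s=status.get_state();w,x,y,z=s['tool_rot'];R=Rn.from_quat([x,y,z,w]).as_matrix()
    return s,np.array(s['tcp_pos']),R
def rel(p,yang,R,p0):
    "shift mm in tool frame and yaw deg so tool y points at world angle yang (rad)"
    cur=np.arctan2(R[1,1],R[0,1]);dy=-np.degrees((yang-cur+np.pi)%(2*np.pi)-np.pi)
    return np.round(np.r_[R.T@(np.array(p)-p0)*1000,dy],1)
def polar(tur,off,z,r=.055):
    "point at tangential offset off (ccw +) from tab position at turret angle tur"
    a=TH+tur;return np.r_[AX+r*np.array([np.cos(a),np.sin(a)])+off*np.array([-np.sin(a),np.cos(a)]),z],a+np.pi/2
E
python3 - <<'E'
from h import *
s,p,R=tool();print(R)
for z in (.2,.098):
    q,y=polar(.028,.042,z);print(q,rel(q,y,R,p))
E
```

```text
[[-9.69465899e-01  2.45225875e-01 -3.75255950e-04]
 [ 2.45226132e-01  9.69463887e-01 -1.97912912e-03]
 [-1.21536578e-04 -2.01072076e-03 -9.99997971e-01]]
[0.62632129 0.06385557 0.2       ] [-591.5 -508.7   53.3  -32.8]
[0.62632129 0.06385557 0.098     ] [-591.5 -508.5  155.3  -32.8]
```

>>> {"api": "move_arm", "payload": {
  "moves": [0,-591.5,-508.7,53,-32.8,0,-591.5,-508.7,53,-32.8,0,-591.5,-508.7,53,-32.8,0,-591.5,-508.7,53,-32.8,0,-591.5,-508.7,53,-32.8,0,-591.5,-508.7,53,-32.8,0,-591.5,-508.7,53,-32.8,0,-591.5,-508.7,53,-32.8,0,-591.5,-508.7,53,-32.8,0,-591.5,-508.7,53,-32.8,0,-591.5,-508.7,53,-32.8,0,-591.5,-508.7,53,-32.8,0,-591.5,-508.7,53,-32.8,0,-591.5,-508.7,53,-32.8,0,-591.5,-508.7,53,-32.8,0,-591.5,-508.7,53,-32.8]
}}

```text
time: 2.1
tcp_pos: [0.6255, 0.067, 0.2003]
tool_rot: [-0.0, -0.163, 0.987, 0.001]
ft_force: [0.1, 0.2, 0.6]
width: -0.0001
grasp_force: 0.0
```

```bash
python3 - <<'E'
from h import *
from rig import camera
s,p,R=tool();print(s['time'],p,R.round(3),s['width'],s['ft_force'])
q,y=polar(.028,.042,.098);print(rel(q,y,R,p))
a=camera('wrist');b=camera('side')
cv2.imwrite('pics/w.png',cv2.cvtColor(np.hstack([cv2.resize(a['color'],(400,300)),b['color'][100:350,150:400].repeat(1,0)[:300].copy() if 0 else cv2.resize(b['color'][120:300,150:390],(400,300))]),4))
E
```

```text
2.1 [0.62549541 0.06696495 0.20027897] [[-0.947 -0.322 -0.001]
 [-0.322  0.947  0.001]
 [ 0.     0.001 -1.   ]] -8.341797288611266e-05 [0.10270114 0.1508306  0.64884379]
[  0.2  -3.3 102.3   0.2]
```

View pics/w.png

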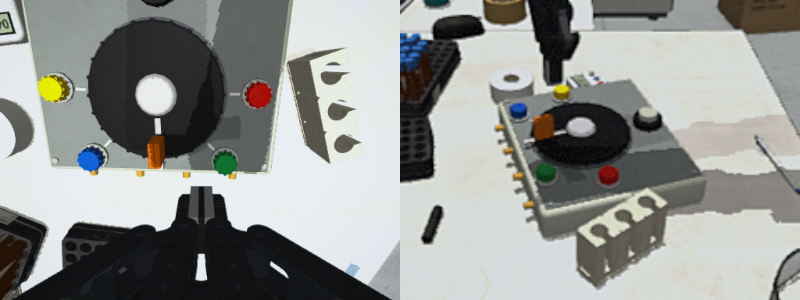

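Wrist view: the shut fingers sit beside the orange tab (155,150), between tab and green cap (225,160), and clear of both. I'll descend now.

>>> {"api": "move_arm", "payload": {
  "moves": [0,0,0,50,0,0,0,0,90,0,0,0,0,102,0,0,0,0,102,0]
}}

```text
time: 2.7
tcp_pos: [0.6263, 0.0652, 0.0982]
tool_rot: [-0.0, -0.162, 0.987, 0.0]
ft_force: [0.6, -0.2, 1.2]
width: 0.0002
grasp_force: 0.0
```

```bash
python3 - <<'E'
from h import *
s,p,R=tool();print(s['time'],p,s['ft_force'])
for t,o in [(.028,.03),(.028,.022)]+[(.028-.085*k,.0205) for k in range(1,9)]:
    q,y=polar(t,o,.098);print(round(t,3),rel(q,y,R,p))
E
```

```text
2.7 [0.6263062  0.06519439 0.09818288] [ 0.63042879 -0.16476462  1.2193731 ]
0.028 [  0.4 -13.3   0.2   0. ]
0.028 [  0.4 -21.3   0.2   0. ]
-0.057 [ -1.1 -27.5   0.2   4.9]
-0.142 [ -2.2 -32.4   0.2   9.8]
-0.227 [ -3.  -37.3   0.2  14.7]
-0.312 [ -3.2 -42.3   0.2  19.5]
-0.397 [ -3.1 -47.3   0.2  24.4]
-0.482 [ -2.6 -52.2   0.2  29.3]
-0.567 [ -1.6 -57.1   0.2  34.1]
-0.652 [ -0.2 -61.9   0.2  39. ]
```

>>> {"api": "move_arm", "payload": {
  "moves": [0,0.4,-13.3,0,0,0,0.4,-20.3,0,0,0,-1.1,-26.5,0,4.9,0,-2.2,-31.5,0,9.8,0,-3,-36.5,0,14.7,0,-3.2,-41.3,0,19.5,0,-3.1,-46.3,0,24.4,0,-2.6,-51.2,0,29.3,0,-1.6,-56.1,0,34.1,0,-0.2,-60.9,0,39,0,-0.2,-60.9,0,39,0,-0.2,-60.9,0,39]
}}

```text
time: 4.2
tcp_pos: [0.6469, 0.0067, 0.099]
tool_rot: [0.001, 0.177, 0.984, 0.0]
ft_force: [0.8, -0.3, 0.4]
width: 0.0001
grasp_force: 0.5
```

```bash
python3 - <<'E'
from h import *
from rig import camera
s,p,R=tool();print(s['time'],p,s['ft_force'])
w=camera('wrist');a=camera('side');t=camera('top')
import pickle;pickle.dump((p,R,w,a,t),open('c1.pkl','wb'))
cv2.imwrite('pics/w2.png',cv2.cvtColor(np.hstack([cv2.resize(w['color'],(400,300)),cv2.resize(a['color'][120:300,150:390],(400,300))]),4))
cv2.imwrite('pics/t2.png',cv2.cvtColor(cv2.resize(t['color'][120:280,170:350],(720,600)),4))
E
```

```text
4.2 [0.64687021 0.00672622 0.09903642] [ 0.78966197 -0.26346303  0.42639181]
```

View pics/w2.png

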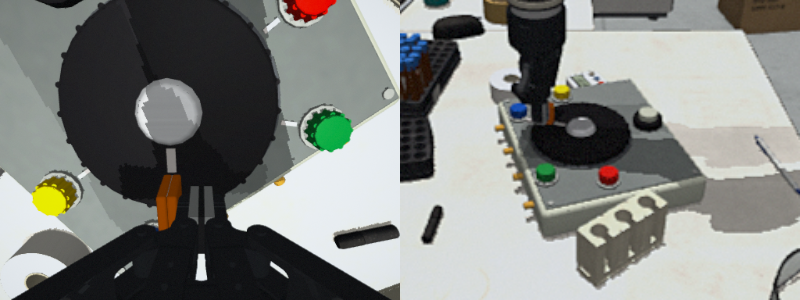

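The tab at wrist (165,200) has turned with the fingertips. I'll back off and up to measure the pointer precisely.

>>> {"api": "move_arm", "payload": {
  "moves": [0,0,12,0,0,0,0,25,-20,0,0,0,25,-80,0,0,-60,60,-120,0,0,-60,60,-120,0,0,-60,60,-120,0]
}}

```text
time: 5.1
tcp_pos: [0.7245, 0.0435, 0.2189]
tool_rot: [0.001, 0.176, 0.984, 0.0]
ft_force: [-1.1, -0.1, -0.9]
width: -0.0003
grasp_force: 0.0
```

```bash
python3 - <<'E'
from h import *
from rig import camera
s,p,R=tool();print(s['time'],p,s['ft_force'])
w=camera('wrist');a=camera('side');t=camera('top')
import pickle;pickle.dump((p,R,w,a,t),open('c2.pkl','wb'))
cv2.imwrite('pics/w3.png',cv2.cvtColor(np.hstack([w['color'][:, :400],cv2.resize(t['color'][130:260,180:340],(473,384))])[:,:800],4))
E
```

```text
5.1 [0.72446781 0.04352881 0.21889417] [-1.07138061 -0.13126343 -0.91774951]
```

View pics/w3.png

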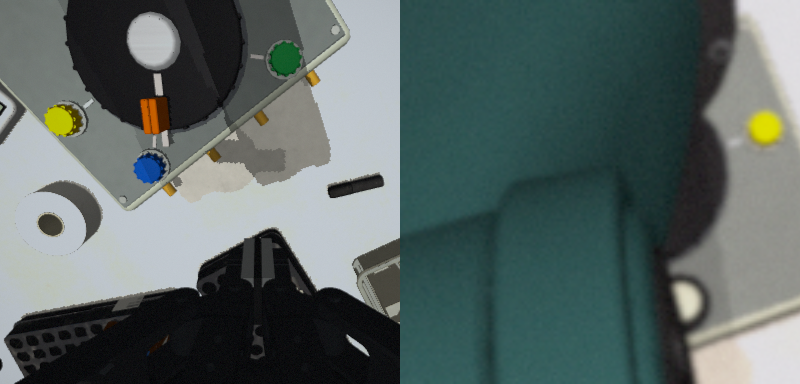

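The wrist view shows the hub (153,40), inner pointer strip (157,84), nose (166,136), tab (155,116) and blue cap (150,167). The pointer falls a little short of blue.

```bash
cat >> h.py <<'E'
def wz(w,p,R,uv,z):
    T=np.array(w['hand_eye']);d=R@T[:3,:3]@np.array([(uv[0]-w['cx'])/w['fx'],(uv[1]-w['cy'])/w['fy'],1]);o=R@T[:3,3]+p
    return (o+d*(z-o[2])/d[2])[:2]
def white(w,win,v=150):
    return blob(w,(0,0,v),(180,60,255),win)
E
python3 - <<'E'
from h import *
import pickle
p,R,w,a,t=pickle.load(open('c2.pkl','rb'))
f=lambda uv,z:wz(w,p,R,uv,z)
hub,k=white(w,(122,8,185,72),110);print('hub',hub,k,f(hub,.071))
C={n:f(blob(w,*COL[n],W)[0],.066) for n,W in {'blue':(130,145,172,187),'yellow':(40,98,85,140),'green':(262,36,306,80)}.items()}
print({n:v.round(4) for n,v in C.items()})
H=f(hub,.071)
# axis from caps
ang={'blue':-.8,'yellow':-1.6,'green':.8};q=np.array([[.105*np.cos(ang[n]),.105*np.sin(ang[n])] for n in C]);c=np.array(list(C.values()))
pc,qc=c.mean(0),q.mean(0);U,S,V=np.linalg.svd((q-qc).T@(c-pc));Q=(U@V).T;th=np.arctan2(Q[1,0],Q[0,0]);ax=pc-Q@qc
print('th',th,'ax',ax,'res',(c-q@Q.T-ax).round(4).tolist())
for nm,win,z in (('in',(148,76,168,94),.065),('nose',(158,129,172,146),.065)):
    u,k=white(w,win,130);d=f(u,z)-ax;print(nm,u,k,np.hypot(*d),np.arctan2(d[1],d[0])-th)
u,k=blob(w,*COL['orange'],(135,92,175,140));d=f(u,.09)-ax;print('tab',u,k,np.hypot(*d),np.arctan2(d[1],d[0])-th)
cv2.imwrite('pics/crop.png',cv2.cvtColor(cv2.resize(w['color'][60:190,90:220],(600,600),interpolation=0),4))
E
```

```text
hub [152.44771529  40.15114236] 2276 [0.58837674 0.00806684]
{'blue': array([ 0.6801, -0.044 ]), 'yellow': array([ 0.6157, -0.0949]), 'green': array([0.6362, 0.1005])}
th 0.29563670060584374 ax [0.5881615  0.00676806] res [[0.0, 0.0], [-0.0001, -0.0004], [0.0, 0.0003]]
in [158.05555556  84.5       ] 126 0.03231889148113736 -0.6321294763728652
nose [164.63157895 138.14736842] 95 0.07656045650738323 -0.6259519450879916
tab [154.19558011 114.82430939] 905 0.05456638258780456 -0.5992208979959783
```

View pics/crop.png

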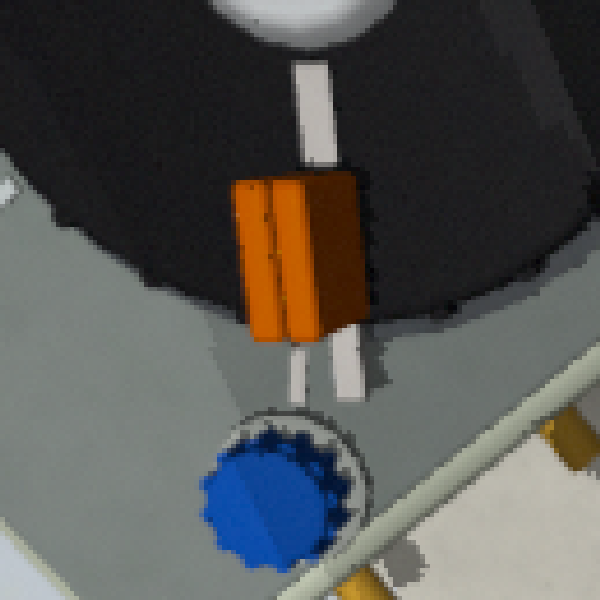

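```bash
sed -i 's/^AX=.*/AX=np.array([.588,.0067]);TH=.2962/' h.py; python3 - <<'E'
from h import *
s,p,R=tool();print(s['time'],p)
for t,o,z in [(-.63,.035,.2),(-.63,.035,.098),(-.63,.023,.098),(-.66,.0193,.098),(-.7,.0193,.098),(-.75,.0193,.098),(-.8,.0193,.098)]:
    q,y=polar(t,o,z);print(t,rel(q,y,R,p))
E
```

```text
5.25 [0.72121592 0.04223715 0.21673643]
-0.63 [ 58.2 -43.5  17.   -1.3]
-0.63 [ 57.8 -43.3 119.   -1.3]
-0.63 [ 57.6 -55.3 119.   -1.3]
-0.66 [ 56.9 -60.6 119.1   0.5]
-0.7 [ 56.2 -62.9 119.1   2.7]
-0.75 [ 55.4 -65.7 119.1   5.6]
-0.8 [ 54.8 -68.5 119.1   8.5]
```

>>> {"api": "move_arm", "payload": {
  "moves": [0,58,-43,17,-1,0,58,-43,17,-1,0,58,-43,70,-1,0,58,-43,110,-1,0,58,-43,119,-1,0,58,-43,119,-1,0,58,-43,119,-1]
}}

```text
time: 6.12
tcp_pos: [0.6552, 0.0221, 0.101]
tool_rot: [0.001, 0.169, 0.986, 0.0]
ft_force: [-0.1, 0.3, 0.5]
width: -0.0002
grasp_force: 0.0
```

```bash
python3 - <<'E'
from h import *
s,p,R=tool();print(s['time'],p,s['ft_force'])
for t,o,z in [(-.63,.035,.098),(-.63,.023,.098),(-.66,.0193,.098),(-.7,.0193,.098),(-.75,.0193,.098),(-.8,.0193,.098)]:
    q,y=polar(t,o,z);print(t,rel(q,y,R,p))
E
```

```text
6.125 [0.65521582 0.02212802 0.10099509] [-0.14242831  0.33516335  0.48309997]
-0.63 [ 3.5 -1.6  3.  -0.3]
-0.63 [  3.4 -13.6   3.   -0.3]
-0.66 [  2.8 -19.    3.    1.4]
-0.7 [  2.1 -21.2   3.    3.7]
-0.75 [  1.4 -24.    3.    6.6]
-0.8 [  0.9 -26.9   3.    9.5]
```

>>> {"api": "move_arm", "payload": {
  "moves": [0,3,-8,2,0,0,3,-13.5,2,0,0,2.8,-17,2,1.4,0,2.1,-20,2,3.7,0,1.4,-23,2,6.6,0,0.9,-26,2,9.5,0,0.9,-26,2,9.5,0,0.9,-26,2,9.5]
}}

```text
time: 7.12
tcp_pos: [0.6448, -0.0023, 0.0973]
tool_rot: [0.0, 0.249, 0.968, -0.0]
ft_force: [1.1, 0.9, 1.4]
width: -0.0
grasp_force: 0.8
```

```bash
python3 - <<'E'
from h import *
s,p,R=tool();print(s['time'],p,s['ft_force'])
a=TH-.8;d=p[:2]-AX;print('tang',d@[-np.sin(a),np.cos(a)],'rad',d@[np.cos(a),np.sin(a)])
E
```

```text
7.125 [ 0.64475873 -0.00225714  0.09734268] [1.13690578 0.85344583 1.40108531]
tang 0.019556409512599324 rad 0.05403082622008322
```

>>> {"api": "move_arm", "payload": {
  "moves": [0,0,12,0,0,0,0,25,-20,0,0,0,25,-80,0,0,-60,50,-120,0,0,-60,50,-120,0,0,-60,50,-120,0,0,-60,50,-120,0,0,-60,50,-120,0]
}}

```text
time: 8.12
tcp_pos: [0.7191, 0.0131, 0.2156]
tool_rot: [-0.002, 0.249, 0.968, -0.0]
ft_force: [0.1, 0.3, -0.3]
width: 0.0002
grasp_force: 0.0
```

```bash
python3 - <<'E'
from h import *
from rig import camera
s,p,R=tool();print(s['time'],p,s['ft_force'])
w=camera('wrist')
import pickle;pickle.dump((p,R,w),open('c3.pkl','wb'))
cv2.imwrite('pics/w4.png',cv2.cvtColor(w['color'],4))
E
```

```text
8.125 [0.71911494 0.01310217 0.2156266 ] [ 0.13981604  0.2739986  -0.26614095]
```

View pics/w4.png

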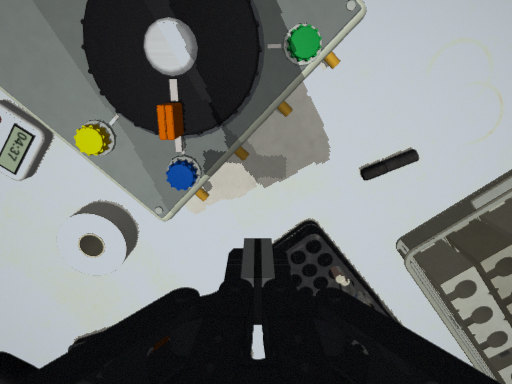

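The pointer strip (173,90), nose (179,144) and blue cap (182,174) now look lined up. I'll check the numbers.

```bash
python3 - <<'E'
from h import *
import pickle
p,R,w=pickle.load(open('c3.pkl','rb'))
f=lambda uv,z:wz(w,p,R,uv,z)
C={n:f(blob(w,*COL[n],W)[0],.066) for n,W in {'blue':(160,150,205,197),'yellow':(70,115,116,162),'green':(280,18,330,68)}.items()}
ang={'blue':-.8,'yellow':-1.6,'green':.8};q=np.array([[.105*np.cos(ang[n]),.105*np.sin(ang[n])] for n in C]);c=np.array(list(C.values()))
pc,qc=c.mean(0),q.mean(0);U,S,V=np.linalg.svd((q-qc).T@(c-pc));Q=(U@V).T;th=np.arctan2(Q[1,0],Q[0,0]);ax=pc-Q@qc
print('th',th,'ax',ax,'res',(c-q@Q.T-ax).round(4).tolist())
P=[]
for nm,win,z in (('in',(165,79,183,98),.065),('nose',(172,138,188,152),.065)):
    u,k=white(w,win,130);P.append(f(u,z));d=P[-1]-ax;print(nm,u,k,np.hypot(*d),np.arctan2(d[1],d[0])-th)
d=P[1]-P[0];print('dir',np.arctan2(d[1],d[0])-th)
u,k=blob(w,*COL['orange'],(150,98,190,142));d=f(u,.09)-ax;print('tab',u,k,np.hypot(*d),np.arctan2(d[1],d[0])-th)
s,p,R=tool();b=AX-.104*np.array([np.cos(TH),np.sin(TH)]);print(b,p)
for z in (.2,.105,.088,):print(rel(np.r_[b,z],TH+np.pi/2,R,p))
E
```

```text
th 0.2955514395097758 ax [0.5881766 0.0069791] res [[0.0, 0.0002], [-0.0001, -0.0002], [0.0001, 0.0001]]
in [173.34328358  88.02238806] 134 0.030827036609781856 -0.8053646310167066
nose [178.06666667 144.85555556] 90 0.07765274247996415 -0.799821972295729
dir -0.7961731136361795
tab [169.45527523 120.41857798] 872 0.05436064990649071 -0.7774059637567092
[ 0.48852893 -0.02365633] [0.7195303  0.01296261 0.21600163]
[ 184.5 -143.6   16.7  -45.9]
[ 184.3 -143.5  111.7  -45.9]
[ 184.2 -143.5  128.7  -45.9]
```

The pointer is at -0.80 rad, on the blue port. Moving over the button.

>>> {"api": "move_arm", "payload": {
  "moves": [0,184.4,-143.6,10,0,0,184.4,-143.6,10,0,0,184.4,-143.6,10,0,0,184.4,-143.6,10,0,0,184.4,-143.6,50,0,0,184.4,-143.6,90,0,0,184.4,-143.6,111,0,0,184.4,-143.6,111,0,0,184.4,-143.6,111,0,0,184.4,-143.6,111,0]
}}

```text
time: 9.43
tcp_pos: [0.491, -0.0239, 0.1073]
tool_rot: [0.001, 0.25, 0.968, 0.0]
ft_force: [0.1, -0.1, 0.1]
width: -0.0001
grasp_force: 0.0
```

```bash
python3 - <<'E'
from h import *
from rig import camera
s,p,R=tool();print(s['time'],p,s['ft_force'])
b=AX-.104*np.array([np.cos(TH),np.sin(TH)])
for z in (.094,.088,.085):print(rel(np.r_[b,z],TH+np.pi/2,R,p))
a=camera('side');cv2.imwrite('pics/s5.png',cv2.cvtColor(cv2.resize(a['color'][130:260,190:350],(640,520)),4))
E
```

```text
9.425 [ 0.49097318 -0.02386327  0.10732369] [ 0.11207037 -0.13747277  0.05803681]
[  2.3  -1.   13.3 -45.9]
[  2.3  -1.   19.3 -45.9]
[  2.3  -1.   22.3 -45.9]
```

View pics/s5.png

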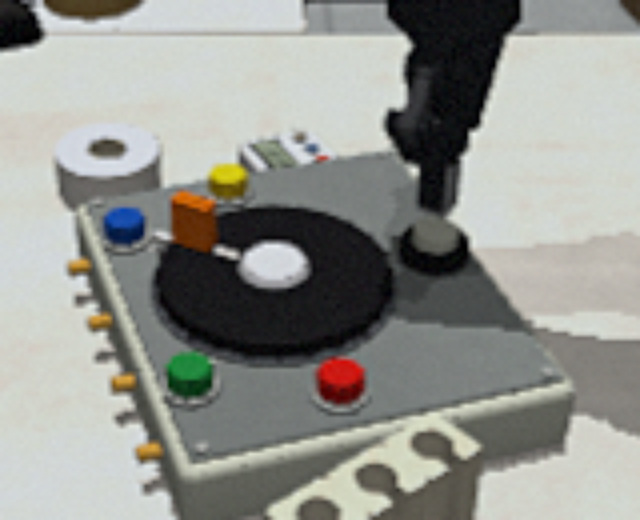

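The fingertips are just above the button at (437,235). Now I press down in stages.

>>> {"api": "move_arm", "payload": {
  "moves": [0,2,-1,10,0,0,2,-1,15,0,0,2,-1,19,0,0,2,-1,21,0,0,2,-1,21,0,0,2,-1,21,0]
}}

```text
time: 10.22
tcp_pos: [0.4878, -0.0237, 0.0876]
tool_rot: [-0.0, 0.25, 0.968, 0.001]
ft_force: [-5.5, 1.2, 30.0]
width: -0.0002
grasp_force: 14.8
```

It reads 30 N, well past the 4 N spring, so the button is on its stop. Releasing.

>>> {"api": "move_arm", "payload": {
  "moves": [0,0,0,-5,0,0,0,0,-15,0,0,0,0,-60,0,0,0,0,-110,0,0,0,0,-150,0,0,0,0,-150,0,0,0,0,-150,0]
}}

```text
time: 11.1
tcp_pos: [0.4875, -0.0237, 0.2349]
tool_rot: [-0.0, 0.249, 0.968, -0.0]
ft_force: [-0.3, -0.6, -0.1]
width: -0.0
grasp_force: 0.0
```

```bash
python3 - <<'E'
from h import *
from rig import camera
s,p,R=tool();print(s['time'],p,s['ft_force'])
a=camera('side');cv2.imwrite('pics/s6.png',cv2.cvtColor(cv2.resize(a['color'][130:260,190:350],(640,520)),4))
E
```

```text
11.1 [ 0.48747253 -0.02365636  0.23486297] [-0.28357607 -0.61880464 -0.13642164]
```

View pics/s6.png

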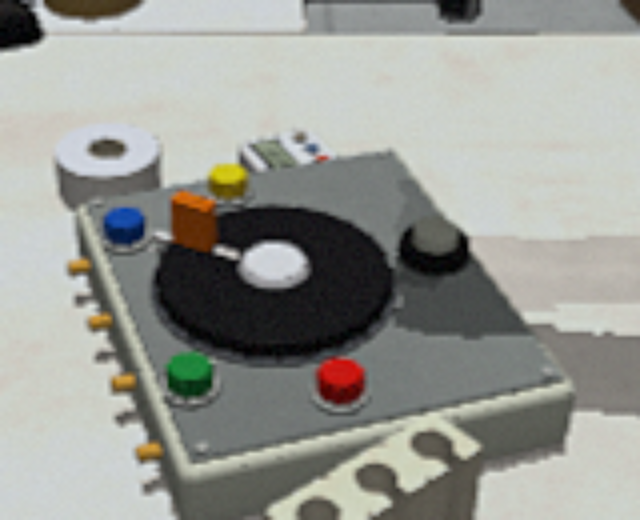

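The button (437,235) is back up, the pointer is still on blue, and the bystanders haven't moved.

```bash
python3 -c "
from rig import order;print(order.hand_in())"
```

```text
the job is handed in; nothing more can be done
None
```

The job is handed in at about 11 s: the pointer measured -0.80 rad, on the blue port, the confirm button was pressed onto its stop (30 N) and came back up, and the last side view shows nothing round the selector moved.

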